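Seat a wax block in the indexing holder and turn it to the mark

TASK

Load the loose wax block from the bench mat into the pocket of the round indexing holder: tuck one end under the overhanging lip with the block tilted, then rock the other end down until the block lies flat on the pocket floor. Turn the round plate, which has two upright pins at its rim to push it by, until its engraved mark faces the fixed pointer, and leave the block seated there. Leave the two plaster casts and the bite splint where they are.

Things in the scene. Friction and masses are not known exactly. Their poses are not given: they have to be found in the camera images.
- wax_center (a point): centre of the loose block of yellow modelling wax, 62 mm long (its y axis), 30 mm wide (its x axis), 19 mm high (z up), 60 g; both ends are alike. It lies flat on the blue mat (2 mm thick), nearest the robot and to the right of the holder
- pocket (a point): centre of the pocket floor, the top face of the holder's round aluminium plate (150 mm across), 22 mm over the bench; turns with the plate. z up; x runs along the pocket from the lip end (-x) to the heel end (+x); the block lies with its length along x. Two round side bars, inner sides 32 mm apart, tops 9 mm over the floor, 10 mm thick, guide it from the wall to x = +5 mm; beyond that both sides are open
- lip (a point): middle of the lip's inner lower edge, x = -26.25 mm, 21.5 mm over the floor. Upright end wall behind it: inner face at x = -32.25, 40 mm wide, 9 mm thick; lip and wall tops 26.5 mm over the floor. The lip overhangs by 6 mm, so the block cannot be lowered in level: tilted 15 to 30 degrees, heel end up, its low end fits under the lip as far as the wall. Axes as the pocket's
- heel (a point): top middle of the round heel bar that ends the pocket at its +x end: 8 mm thick, 32 mm long, 7 mm over the floor, inner side at x = +32.25 mm (64.5 mm from the lip's wall). The flat block's top stands 12 mm above it. Axes as the pocket's
- pin_1 (a point): top centre of one of two upright steel rim pins by which the plate is turned, 10 mm thick, standing 26 mm over the plate's top (a collar 16 mm wide and 3 mm high at its foot), at x = -22, y = +62 mm in the pocket's axes; top 48 mm over the bench
- pin_2 (a point): the other rim pin, alike, at x = -22, y = -62 mm in the pocket's axes
- mark (a point): outer end of the plate's only engraved mark, a black radial line 2.6 mm wide and 22 mm long on the plate's top, at the rim beyond the heel bar (on the pocket's +x axis, 75 mm from the plate's centre)
- pointer (a point): tip of the fixed pointer, a small steel nose on a post on the holder's dark base, just outside the plate's rim, 80 mm from the plate's centre, 24.5 mm over the bench. The base is fixed to the bench
- turntable (a joint): turn of the plate about its upright centre axis, in rad, growing counter-clockwise seen from above; 0 when the mark faces the pointer, negative at the start; free from -1.6 to 0.7. Moderate friction (about 0.15 N m, some 2 N at a pin) keeps it where it is left
- cast_upper: bystander: pale plaster cast of an upper jaw, 57x68x30 mm, on the mat beyond and to the right of the holder; origin at the centre of its underside
- cast_lower: bystander: grey plaster cast of a lower jaw, 57x68x32 mm, on the bench to the left of the holder, nearer the robot; origin at the centre of its underside
- bite_splint: bystander: white horseshoe-shaped bite splint, 43x64x13 mm, on the bench to the left of the holder, farther away; origin at the centre of its underside
There are look-alikes about, which are no part of the job. Of the things that look like the part that bears wax_center, the smallest one is meant.

How it is judged:
By the outcome, as a careful person would: the job done as asked, in the order asked, and still so for the second after the job is handed in, with the robot touching nothing.
It also fails if it takes over 51 s, if anything falls off the work surface, if the arm or the gripper's body presses on something with over 40 N, if the wrist force passes 120 N, or if a joint passes its speed limit or range.

ROBOT

A 7-joint arm with a two-finger parallel gripper is mounted at the origin on a cart in front of the work surface, level with it; the furniture and walls round the work are solid. World frame = base frame: x ahead of the robot, y to its left, z up, the work surface at z = 0. Lengths are in mm, angles in rad, forces in N, time in s.
With the tool pointing down it reaches from about 425 to 825 mm from the base axis. Payload 3.6 kg.
Tool frame: the origin (TCP) lies midway between the tips of the shut fingers; the grasp point (between the pads) lies 19 mm behind it; x points along the fingers, y is the direction in which the jaws open and shut, and the axes are right-handed (so a half turn about x gives the same grasp; the last joint's range is limited). The gripper opens to 85 mm and grips with 20 to 120 N. Pads are 22 mm wide; open, the fingers measure 114 mm over their backs; the gripper's body (76 mm by 85 mm) begins 54 mm behind the grasp point. The pads swing forward as they close: fully open they stand 13 mm farther back than shut.
Start: joints at [-1.127, 0.615, -0.013, 1.423, 0.008, 1.103, -0.04], TCP at [294.804, 579.27, 231.297] pointing down, gripper open.
Joint ranges: [-3.12, 3.12], [-0.3, 2.06], [-1.34, 1.32], [0.26, 2.42], [-1.36, 4.5], [0.01, 1.98], [-2.84, 2.84]. Speed limits (rad/s): [2.79, 2.79, 3.14, 3.14, 3.14, 3.14, 3.14].

INTERFACE

Orientations are given as a 3x3 rotation matrix whose columns are the frame's x, y, z axes.
In Python, from station import sense, eyes, sign_off gives the robot as it stands. The module is installed in compiled form; this text tells all that it offers.
- The arm moves only by the shell command python3 -m pendant 'ROWS'. ROWS is JSON, a list of rows, each an object with "hand": the gripper's target within -1 to 1 (fully open at 1, half-way at 0, shut at -1); "dp": the shift along the tool's x, y, z as a fraction of full scale, a list of three; "twist": the turn about the tool's x as a fraction of full scale. In form: [{"hand": hand, "dp": [x, y, z], "twist": twist}, ...]. A call has 1 to 8 rows; each row is the pose to reach, as a shift and turn from the pose commanded when the call began, along the tool's axes at that moment, turning the shorter way round; what a row does not reach only later rows make up. Full scale, the value 1, is 20 cm for a shift and 360 degrees for a turn. A row lasts 1/12 s, in which the tool goes at most 41.7 mm and 7.16 degrees, less where a joint would pass 70% of its speed; a pose out of reach is approached as far as the arm can. A call with a number of a shift or a turn outside -1 to 1 is refused whole. A call with a gripper value outside its range is refused whole. The fingers move at their own pace and stop on an object; the grip force is fixed at half the most. Time passes only in rows, so rows that repeat a pose let the fingers close. It gives the time, the measured TCP pose, the force and the opening at its end, in the units of the state.
- sense(): the state, without advancing time (a new reading comes with each control period).
- eyes.grab_frame(name): name is "scene" or "top" or "wrist"; returns a dict with "color" (400x640x3 uint8, red, green, blue), "range_z" (400x640 float32, mm along the optical axis (not along the pixel's ray), 0 where there is no reading), "fx", "fy", "cx", "cy" (pixels), "R" (3x3) and "t" (3): a world point X has camera coordinates R X + t. Camera axes: x right, y down, z forward; pixel columns grow to the right and rows downward; lengths in mm; the calibration is good to about 2 mm. A picture is of the moment at which its call begins.
- sign_off(): hands the job in, once; it reports no verdict.
The state is a dict: "time": time; "q": joint angles; "joint_velocities": joint speeds; "joint_efforts": joint torques, N m; "eef_pos": TCP position; "tcp_rot": TCP orientation; "ft_force": force on the tool from outside, world axes, zero at the start; "wrist_torque": the same for the moment, N m; "opening": opening from 0.0 (shut) to 1.0 (fully open).
Only numpy, scipy, OpenCV 4.12 (cv2) and the standard library are available. Lean on these libraries where they do the work, as an engineer would, in place of code of your own. Each camera call takes 0.05 s, during which the arm holds its last target.

## Working session

There is one attempt and no reset: what is moved stays moved. The work goes in short steps, Python scripts to look and compute and a shell command to move; the robot and the scene stay as the last step left them, time stands still between calls to the robot, and variables do not carry over. Pictures are saved under pics/ and viewed, and the job is handed in when it is done.

```bash
mkdir -p pics; ls
cat > h.py <<'E'
import numpy as np, cv2
from station import sense, eyes, sign_off
def grab(n,save=None):
    f=eyes.grab_frame(n); 
    if save: cv2.imwrite('pics/'+save,cv2.cvtColor(f['color'],cv2.COLOR_RGB2BGR))
    np.savez('/tmp/'+n+'.npz',**f); return f
def load(n): return dict(np.load('/tmp/'+n+'.npz'))
def ray(f,u,v):
    d=np.array([(u-f['cx'])/f['fx'],(v-f['cy'])/f['fy'],1.]); R=f['R']
    return -R.T@f['t'], R.T@d
def onplane(f,u,v,z):
    c,d=ray(f,u,v); return c+d*(z-c[2])/d[2]
def depthpt(f,u,v):
    z=f['range_z'][int(v),int(u)]; c,d=ray(f,u,v); return c+d*z
def proj(f,X):
    p=f['R']@np.asarray(X,float)+f['t']; return np.array([f['fx']*p[0]/p[2]+f['cx'],f['fy']*p[1]/p[2]+f['cy']])
E
python3 - <<'E'
from h import *
s=sense();print(s)
for n in ['scene','top','wrist']:
    f=grab(n,n+'0.png'); print(n,f['fx'],f['cx'],f['cy'],f['R'].round(3).tolist(),f['t'])
print(sense()['time'])
E
```

```text
pics
{'time': 0.0, 'q': array([-1.12650326,  0.61591577, -0.01262208,  1.42492716,  0.00814995,
        1.10336901, -0.04044097]), 'joint_velocities': array([-1.23841590e-03,  1.24482986e-03, -2.76166889e-03, -4.23948295e-06,
        7.28691304e-04,  9.96009019e-04,  1.56930574e-03]), 'joint_efforts': array([ 1.22477177e-04, -4.69210017e+01,  2.59357514e-01, -1.71032953e+01,
        9.97497467e-03,  9.54351184e-03,  1.02282061e-05]), 'eef_pos': array([294.48856494, 578.60093008, 230.13099941]), 'tcp_rot': array([[-1.09447654e-03,  4.53544587e-01,  8.91232915e-01],
       [-2.32346691e-03,  8.91229890e-01, -4.53545901e-01],
       [-9.99996702e-01, -2.56714553e-03,  7.83656314e-05]]), 'ft_force': array([-0.20362973, -0.31500413,  0.28746867]), 'wrist_torque': array([0.01041948, 0.01670947, 0.01258206]), 'opening': 0.9995289452840197}
scene 520.3924417429805 315.1502525180939 204.49325048140685 [[0.534, -0.846, 0.007], [-0.313, -0.205, -0.927], [0.786, 0.493, -0.374]] [-314.30795731  267.28999927  994.62297663]
top 469.8384238990121 323.62004904793423 193.4383370781586 [[0.002, -1.0, 0.004], [-0.984, -0.003, -0.178], [0.178, -0.004, -0.984]] [ -14.33524908  591.56346441 1357.67414983]
wrist 324.52592611997807 316.9628310127402 202.75581648282287 [[0.453, 0.891, -0.003], [0.846, -0.429, 0.317], [0.282, -0.146, -0.948]] [-649.33554534  -42.85058517  381.40737351]
0.15
```

View pics/top0.png

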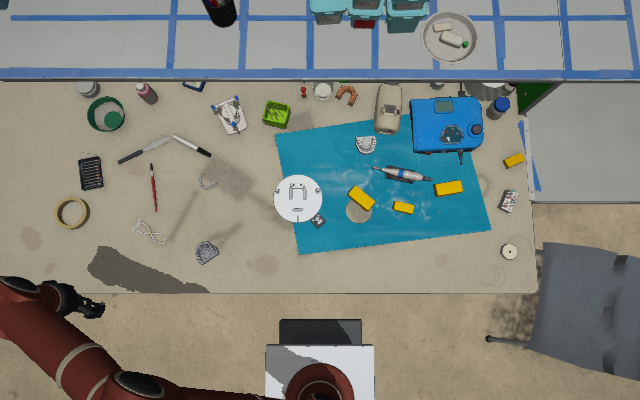

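View pics/scene0.png

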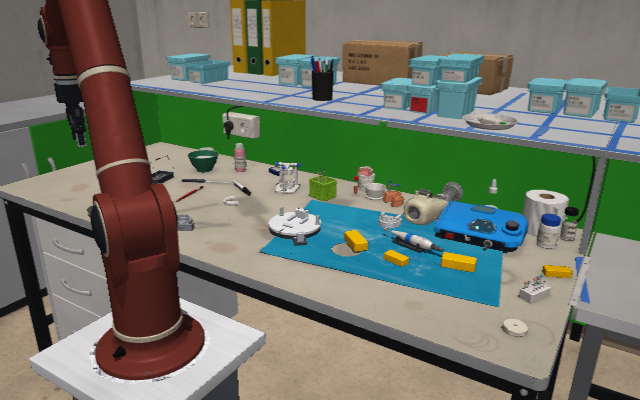

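View pics/wrist0.png

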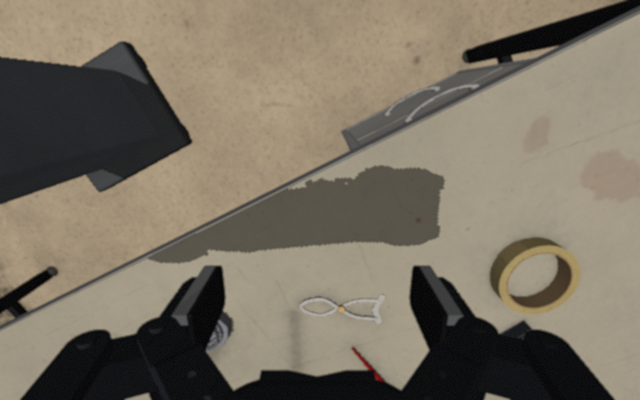

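Run:
```python
from h import *
f=load('top'); c=f['color']
hsv=cv2.cvtColor(c,cv2.COLOR_RGB2HSV)
m=cv2.inRange(hsv,(18,150,140),(32,255,255))
n,l,st,ce=cv2.connectedComponentsWithStats(m)
for i in range(1,n):
    if st[i,4]<40: continue
    ys,xs=np.where(l==i)
    P=np.array([onplane(f,u,v,20) for u,v in zip(xs,ys)])[:,:2].astype(np.float32)
    print(ce[i].round(1),st[i,4],[np.round(x,1) for x in cv2.minAreaRect(P)], depthpt(f,*ce[i]).round(1))
a=c[165:265,260:420]; a=cv2.resize(a,None,fx=5,fy=5,interpolation=cv2.INTER_CUBIC)
cv2.imwrite('pics/crop1.png',a[:,:,::-1])
s=load('scene')['color'][190:280,250:410]; cv2.imwrite('pics/crop2.png',cv2.resize(s,None,fx=5,fy=5,interpolation=cv2.INTER_CUBIC)[:,:,::-1])
```

```text
[514.4 159.6] 160 [array([ 706.4, -608.8]), array([27. , 59.2]), np.float64(23.3)] [ 708.4 -611.7   12.1]
[448.7 187.4] 298 [array([ 617.3, -398.7]), array([36.4, 79.6]), np.float64(9.7)] [ 615.5 -396.5   29.7]
[361.2 197.5] 300 [array([ 585.5, -128.6]), array([78.9, 36.2]), np.float64(50.4)] [ 584.2 -128.2   26.3]
[403.4 206.7] 169 [array([ 556.9, -257.6]), array([58.4, 26.5]), np.float64(75.9)] [ 556.4 -257.1   22.8]
```

View pics/crop1.png

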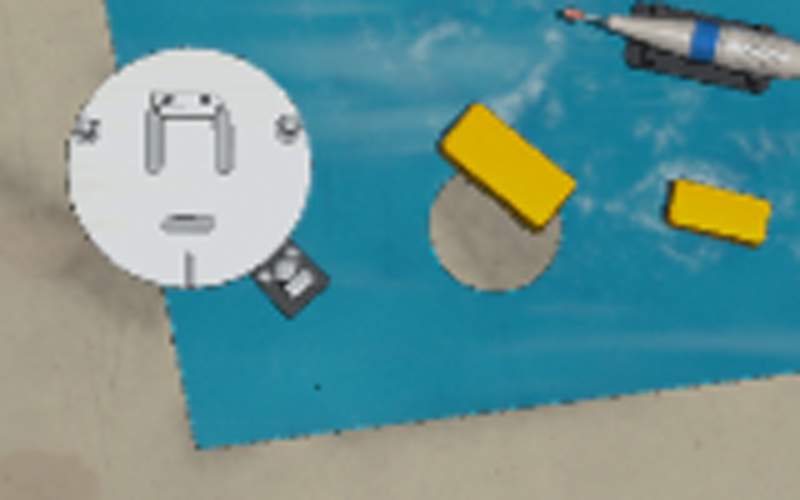

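View pics/crop2.png

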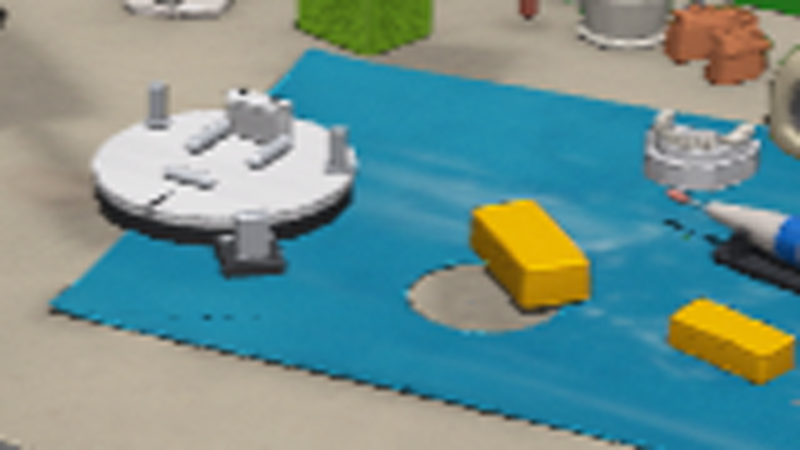

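Run:
```python
from h import *
f=load('top'); c=f['color']
hsv=cv2.cvtColor(c,cv2.COLOR_RGB2HSV)
m=cv2.inRange(hsv,(0,0,185),(180,40,255))
n,l,st,ce=cv2.connectedComponentsWithStats(m[170:230,265:330])
i=1+np.argmax(st[1:,4]); ys,xs=np.where(l==i); pts=np.c_[xs+265,ys+170].astype(np.float32)
h=cv2.convexHull(pts)
e=cv2.fitEllipse(h); print('ell',e)
C=onplane(f,*e[0],22);print('centre',C, 'diam',e[1])
mk=onplane(f,260+188.5/5,165+285/5,22); pt=onplane(f,260+268/5,165+272/5,22)
p1=onplane(f,260+288/5,165+124/5,47);p2=onplane(f,260+88/5,165+124/5,47)
for n,p in [('mark',mk),('pin1',p1),('pin2',p2)]:
    d=p-C;print(n,p.round(1),np.hypot(*d[:2]).round(1),np.degrees(np.arctan2(d[1],d[0])).round(1))
w=load('wrist'); s=sense(); Cw=-w['R'].T@w['t']; T=s['tcp_rot']
print('cam in tool',T.T@(Cw-s['eef_pos']),'\n',(w['R']@T).round(3))
a=c[140:220,380:540]; cv2.imwrite('pics/crop3.png',cv2.resize(a,None,fx=5,fy=5,interpolation=cv2.INTER_CUBIC)[:,:,::-1])
```

```text
ell ((297.3791809082031, 198.09120178222656), (47.23844528198242, 48.01955032348633), 74.91218566894531)
centre [582.53287681  67.18363843  22.        ] diam (47.23844528198242, 48.01955032348633)
mark [508.9  65.3  22. ] 73.7 -178.6
pin1 [603.8   5.1  47. ] 65.6 -71.1
pin2 [603.5 125.9  47. ] 62.3 70.3
cam in tool [-143.2106505     0.57716598  -80.67970595] 
 [[ 0.001  1.    -0.   ]
 [-0.317  0.001  0.948]
 [ 0.948 -0.     0.317]]
```

View pics/crop3.png

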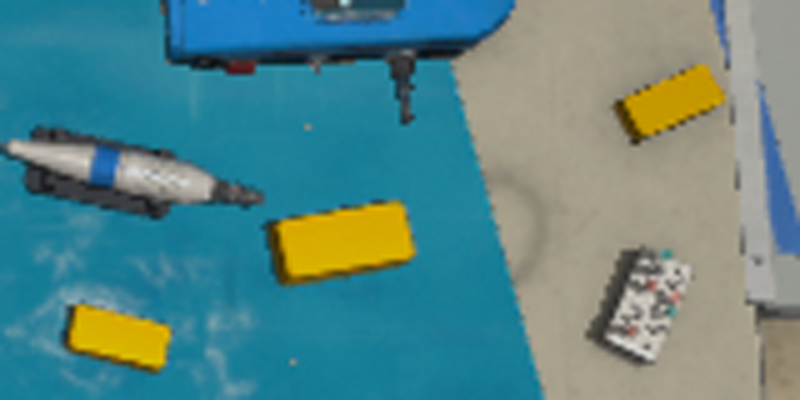

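```bash
python3 -m pendant '[{"hand":1,"dp":[0,-0.2,0.2],"twist":0},{"hand":1,"dp":[0,-0.4,0.4],"twist":0},{"hand":1,"dp":[0,-0.5,0.6],"twist":0},{"hand":1,"dp":[0,-0.6,0.8],"twist":0},{"hand":1,"dp":[0,-0.6,1],"twist":0}]'
```

```text
time: 0.57
eef_pos: [394.2, 399.0, 231.3]
tcp_rot: [[-0.002, 0.452, 0.892], [-0.002, 0.892, -0.452], [-1.0, -0.002, -0.001]]
ft_force: [0.8, 1.0, 1.0]
opening: 1.0
```

```bash
python3 -m pendant '[{"hand":1,"dp":[0,-0.15,0.15],"twist":0.02},{"hand":1,"dp":[0,-0.3,0.3],"twist":0.035},{"hand":1,"dp":[0,-0.45,0.45],"twist":0.05},{"hand":1,"dp":[0,-0.6,0.6],"twist":0.07},{"hand":1,"dp":[0,-0.75,0.75],"twist":0.09},{"hand":1,"dp":[0,-0.9,0.9],"twist":0.11},{"hand":1,"dp":[0,-1,1],"twist":0.13},{"hand":1,"dp":[0,-1,1],"twist":0.15}]'
```

```text
time: 1.23
eef_pos: [485.2, 122.9, 231.8]
tcp_rot: [[0.002, 0.99, 0.14], [-0.006, 0.14, -0.99], [-1.0, 0.002, 0.006]]
ft_force: [-1.3, -0.8, 0.5]
opening: 0.996
```

```bash
python3 -m pendant '[{"hand":1,"dp":[0,0,0.2],"twist":0.02},{"hand":1,"dp":[0,0,0.4],"twist":0.04},{"hand":1,"dp":[0,0,0.6],"twist":0.06},{"hand":1,"dp":[0,0,0.8],"twist":0.06},{"hand":1,"dp":[0,0,1],"twist":0.06}]'
python3 - <<'E'
from h import *
s=sense();print(s['eef_pos'],s['tcp_rot'].round(3).tolist(),s['q'].round(2))
E
```

```text
time: 1.65
eef_pos: [514.8, -66.2, 231.2]
tcp_rot: [[-0.0, 0.977, -0.214], [-0.0, -0.214, -0.977], [-1.0, -0.0, 0.0]]
ft_force: [1.1, 0.4, 0.1]
opening: 0.999
[514.81175518 -66.20271214 231.18022248] [[-0.0, 0.977, -0.214], [-0.0, -0.214, -0.977], [-1.0, -0.0, 0.0]] [-0.19  0.43  0.41  1.81 -0.21  0.94  0.09]
```

```bash
python3 -m pendant '[{"hand":1,"dp":[0.05,0.07,0.2],"twist":0},{"hand":1,"dp":[0.1,0.14,0.4],"twist":0},{"hand":1,"dp":[0.15,0.21,0.6],"twist":0},{"hand":1,"dp":[0.2,0.31,0.8],"twist":0},{"hand":1,"dp":[0.2,0.31,0.8],"twist":0},{"hand":1,"dp":[0.2,0.31,0.8],"twist":0}]'
python3 - <<'E'
from h import *
f=grab('wrist','wrist1.png')
s=sense();print(s['eef_pos'],s['tcp_rot'].round(3).tolist(),s['time'])
hsv=cv2.cvtColor(f['color'],cv2.COLOR_RGB2HSV)
m=cv2.inRange(hsv,(18,150,120),(32,255,255))
n,l,st,ce=cv2.connectedComponentsWithStats(m)
for i in range(1,n):
    if st[i,4]<300: continue
    mm=(l==i)&(f['range_z']>0)
    ys,xs=np.where(mm)
    Z=f['range_z'][ys,xs]
    d=np.c_[(xs-f['cx'])/f['fx']*Z,(ys-f['cy'])/f['fy']*Z,Z]
    W=(d-f['t'])@f['R']
    top=W[W[:,2]>np.percentile(W[:,2],80)-3]
    print(ce[i],st[i],np.percentile(W[:,2],[5,50,95]).round(1),[np.round(x,1) for x in cv2.minAreaRect(top[:,:2].astype(np.float32))])
E
```

```text
time: 2.15
eef_pos: [539.8, -239.3, 190.1]
tcp_rot: [[-0.002, 0.975, -0.222], [-0.003, -0.222, -0.975], [-1.0, -0.002, 0.003]]
ft_force: [0.6, 1.0, 0.6]
opening: 1.002
[ 540.39315186 -235.83571567  190.43612371] [[-0.002, 0.976, -0.218], [0.0, -0.218, -0.976], [-1.0, -0.002, 0.0]] 2.2
[342.81643132  44.0436457 ] [ 306    0   77   96 3895] [26.1 27.4 28.7] [array([ 588.5, -125.8]), array([78. , 34.9]), np.float64(49.9)]
[339.48724657 189.82537606] [ 326  162   29   57 1529] [19.9 21.2 22.4] [array([ 560.2, -255. ]), array([59. , 27.2]), np.float64(76.3)]
[405.33192686 294.80168776] [392 269  28  62 711] [ 25.8  27.3 205.2] [array([ 603.4, -338.9]), array([ 23. , 196.5]), np.float64(8.3)]
```

View pics/wrist1.png

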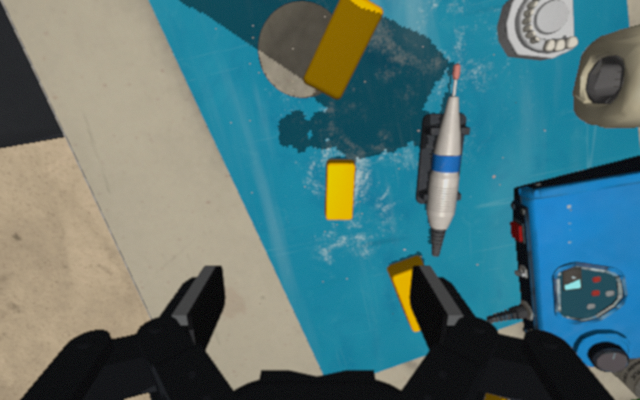

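```bash
python3 -m pendant '[{"hand":1,"dp":[0.2,0.06,0.04],"twist":0.003},{"hand":1,"dp":[0.4,0.118,0.072],"twist":0.003},{"hand":1,"dp":[0.55,0.118,0.072],"twist":0.003},{"hand":1,"dp":[0.6,0.118,0.072],"twist":0.003},{"hand":1,"dp":[0.6,0.118,0.072],"twist":0.003},{"hand":1,"dp":[0.6,0.118,0.072],"twist":0.003}]'
python3 - <<'E'
from h import *
f=grab('wrist','wrist2.png')
s=sense();print(s['eef_pos'],s['tcp_rot'].round(3).tolist(),s['time'])
hsv=cv2.cvtColor(f['color'],cv2.COLOR_RGB2HSV)
m=cv2.inRange(hsv,(18,150,120),(32,255,255))
n,l,st,ce=cv2.connectedComponentsWithStats(m)
for i in range(1,n):
    if st[i,4]<300: continue
    mm=(l==i)&(f['range_z']>0)
    ys,xs=np.where(mm)
    Z=f['range_z'][ys,xs]
    d=np.c_[(xs-f['cx'])/f['fx']*Z,(ys-f['cy'])/f['fy']*Z,Z]
    W=(d-f['t'])@f['R']
    top=W[abs(W[:,2]-21)<3]
    if len(top)>99: print(ce[i],st[i],np.percentile(W[:,2],[5,50,95]).round(1),[np.round(x,1) for x in cv2.minAreaRect(top[:,:2].astype(np.float32))])
E
```

```text
time: 2.7
eef_pos: [561.9, -252.1, 72.3]
tcp_rot: [[0.001, 0.973, -0.231], [0.001, -0.231, -0.973], [-1.0, 0.001, -0.001]]
ft_force: [0.7, -0.3, 0.5]
opening: 1.002
[ 562.55198393 -252.91826345   73.40436208] [[0.003, 0.973, -0.231], [-0.001, -0.231, -0.973], [-1.0, 0.003, 0.0]] 2.75
[314.54716981 229.96458636] [ 294  189   43   84 3445] [20.  21.2 22.2] [array([ 560.6, -255.6]), array([59.4, 27.4]), np.float64(76.6)]
```

View pics/wrist2.png

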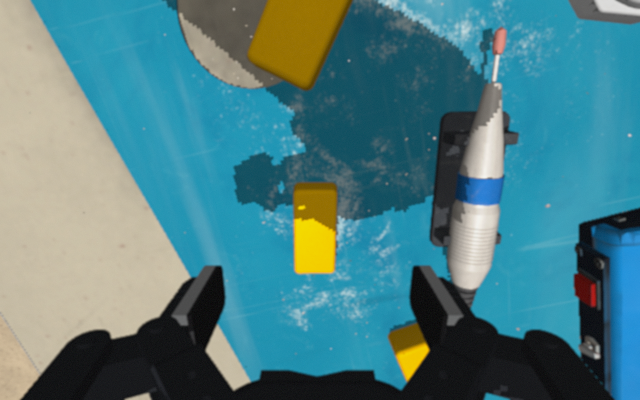

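```bash
python3 -m pendant '[{"hand":1,"dp":[0.15,-0.006,0.015],"twist":0},{"hand":1,"dp":[0.28,-0.006,0.015],"twist":0},{"hand":1,"dp":[0.34,-0.006,0.015],"twist":0},{"hand":1,"dp":[0.34,-0.006,0.015],"twist":0},{"hand":-1,"dp":[0.34,-0.006,0.015],"twist":0},{"hand":-1,"dp":[0.34,-0.006,0.015],"twist":0},{"hand":-1,"dp":[0.34,-0.006,0.015],"twist":0},{"hand":-1,"dp":[0.34,-0.006,0.015],"twist":0}]'; python3 -m pendant '[{"hand":-1,"dp":[0,0,0],"twist":0},{"hand":-1,"dp":[0,0,0],"twist":0},{"hand":-1,"dp":[0,0,0],"twist":0},{"hand":-1,"dp":[0,0,0],"twist":0},{"hand":-1,"dp":[0,0,0],"twist":0},{"hand":-1,"dp":[0,0,0],"twist":0}]';  python3 - <<'E'
from h import *
f=grab('wrist','wrist3.png')
s=sense();print(s['eef_pos'],s['opening'],s['ft_force'])
E
```

```text
time: 3.42
eef_pos: [560.3, -256.5, 4.9]
tcp_rot: [[0.003, 0.973, -0.233], [-0.001, -0.233, -0.973], [-1.0, 0.003, 0.001]]
ft_force: [-0.6, 0.2, 0.3]
opening: 0.453
time: 3.92
eef_pos: [560.4, -256.7, 4.8]
tcp_rot: [[0.003, 0.973, -0.233], [-0.001, -0.233, -0.973], [-1.0, 0.003, 0.001]]
ft_force: [-0.6, 0.4, 6.6]
opening: 0.34
[ 560.36591568 -256.66751962    4.76494607] 0.3379752924447464 [0.57084332 0.03067746 6.67772105]
```

View pics/wrist3.png

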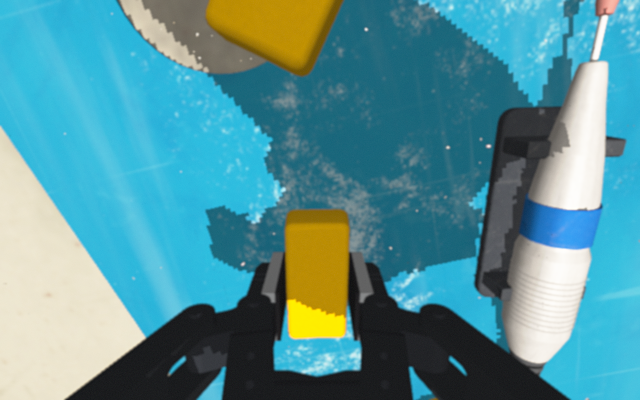

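```bash
python3 -m pendant '[{"hand":-1,"dp":[-0.1,0,0],"twist":0},{"hand":-1,"dp":[-0.25,0,0],"twist":0},{"hand":-1,"dp":[-0.45,-0.1,-0.1],"twist":-0.02},{"hand":-1,"dp":[-0.6,-0.2,-0.25],"twist":-0.04},{"hand":-1,"dp":[-0.6,-0.3,-0.4],"twist":-0.06},{"hand":-1,"dp":[-0.6,-0.4,-0.55],"twist":-0.08},{"hand":-1,"dp":[-0.6,-0.5,-0.75],"twist":-0.1},{"hand":-1,"dp":[-0.6,-0.5,-0.75],"twist":-0.12}]'
python3 - <<'E'
from h import *
s=sense();print(s['eef_pos'],s['opening'],s['ft_force'],s['q'].round(2))
E
```

```text
time: 4.63
eef_pos: [494.1, -76.4, 123.2]
tcp_rot: [[-0.005, 0.861, 0.509], [0.008, 0.509, -0.861], [-1.0, -0.0, -0.009]]
ft_force: [-0.2, 1.5, 0.3]
opening: 0.336
[494.09127818 -76.4348954  123.19697227] 0.3364275180155493 [-0.21532424  1.45294423  0.30222784] [ 0.02  0.54  0.14  1.97 -0.13  0.64  0.78]
```

```bash
python3 -m pendant '[{"hand":-1,"dp":[0,0.1,-0.15],"twist":-0.02},{"hand":-1,"dp":[0,0.2,-0.3],"twist":-0.04},{"hand":-1,"dp":[0,0.3,-0.45],"twist":-0.06},{"hand":-1,"dp":[0,0.41,-0.59],"twist":-0.08},{"hand":-1,"dp":[0,0.41,-0.59],"twist":-0.1},{"hand":-1,"dp":[0,0.41,-0.59],"twist":-0.12},{"hand":-1,"dp":[0,0.41,-0.59],"twist":-0.14},{"hand":-1,"dp":[0,0.41,-0.59],"twist":-0.16}]';python3 -m pendant '[{"hand":-1,"dp":[0,0,0],"twist":0},{"hand":-1,"dp":[0,0,0],"twist":0},{"hand":-1,"dp":[0,0,0],"twist":0}]'
python3 - <<'E'
from h import *
f=grab('wrist','wrist4.png')
s=sense();print(s['eef_pos'],s['opening'],s['tcp_rot'].round(3).tolist(),s['q'].round(2))
E
```

```text
time: 5.3
eef_pos: [509.8, 56.3, 123.2]
tcp_rot: [[-0.001, 0.049, 0.999], [-0.001, 0.999, -0.049], [-1.0, -0.001, -0.001]]
ft_force: [-0.6, 0.4, -0.0]
opening: 0.338
time: 5.55
eef_pos: [510.0, 55.9, 123.2]
tcp_rot: [[-0.0, 0.059, 0.998], [-0.0, 0.998, -0.059], [-1.0, -0.0, -0.0]]
ft_force: [-0.9, 0.0, -0.3]
opening: 0.338
[510.06528249  55.98047658 123.2525804 ] 0.3341139694790951 [[-0.0, 0.058, 0.998], [-0.0, 0.998, -0.058], [-1.0, -0.0, -0.0]] [-0.07  0.55 -0.12  1.94  0.1   0.66  1.26]
```

View pics/wrist4.png

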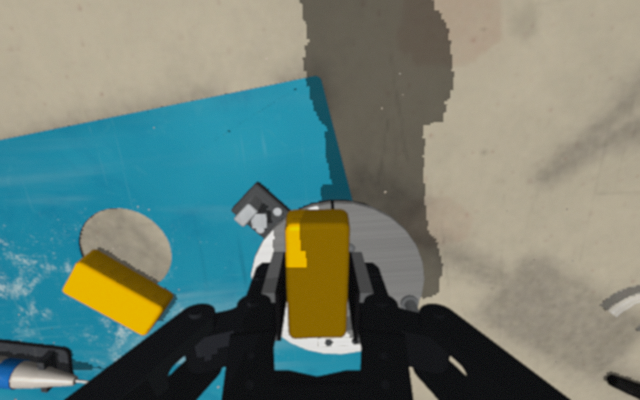

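```bash
python3 -m pendant '[{"hand":-1,"dp":[0,0.03,0.15],"twist":-0.01},{"hand":-1,"dp":[0,0.03,0.35],"twist":-0.01},{"hand":-1,"dp":[0,0.03,0.5],"twist":-0.01},{"hand":-1,"dp":[0,0.03,0.65],"twist":-0.01},{"hand":-1,"dp":[0,0.03,0.65],"twist":-0.01},{"hand":-1,"dp":[0,0.03,0.65],"twist":-0.01}]'
python3 - <<'E'
from h import *
f=grab('wrist','wrist5.png')
s=sense();print(s['eef_pos'],s['opening'],s['tcp_rot'].round(3).tolist(),s['q'].round(2))
E
```

```text
time: 6.1
eef_pos: [641.1, 54.6, 122.5]
tcp_rot: [[-0.0, -0.005, 1.0], [-0.0, 1.0, 0.005], [-1.0, -0.0, -0.0]]
ft_force: [-0.0, 0.4, -1.5]
opening: 0.339
[639.59696411  54.94563521 122.51226904] 0.3358673114191286 [[-0.002, -0.006, 1.0], [-0.0, 1.0, 0.006], [-1.0, -0.0, -0.002]] [-0.04  0.72 -0.14  1.57  0.12  0.87  1.36]
```

View pics/wrist5.png

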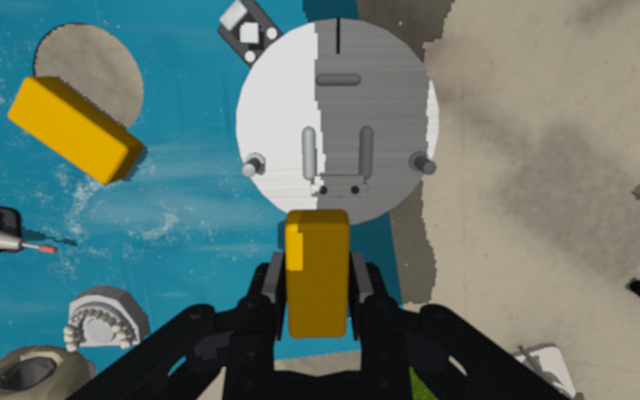

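Run:
```python
from h import *
f=load('wrist')
a=f['color'][0:215,210:460].astype(float); a=np.clip(a*1.0,0,255).astype(np.uint8)
g=cv2.resize(a,None,fx=3,fy=2.75,interpolation=cv2.INTER_CUBIC)
cv2.imwrite('pics/crop5.png',g[:,:,::-1])
```

```text
(no output)
```

View pics/crop5.png

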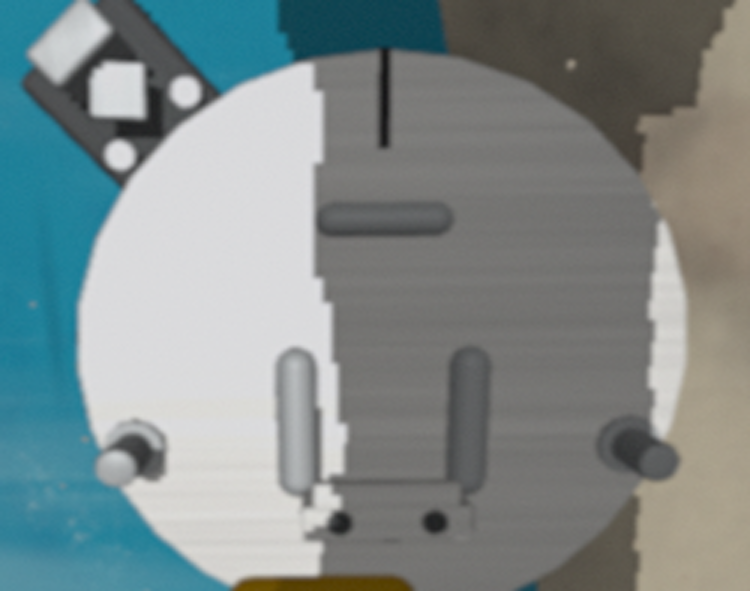

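Run:
```python
from h import *
f=load('wrist')
def P(u,v,z): return onplane(f,210+(u+.5)/3-.5,(v+.5)/2.75-.5,z)
# rim points picked on crop, fit circle
rim=[(78,320),(100,220),(125,180),(240,85),(320,60),(450,55),(530,82),(600,130),(660,215),(687,320),(680,380),(660,440),(100,440),(170,540),(500,590),(600,540)]
R=np.array([P(u,v,22)[:2] for u,v in rim])
A=np.c_[2*R,np.ones(len(R))]; x=np.linalg.lstsq(A,(R**2).sum(1),rcond=None)[0]
C=x[:2]; r=np.sqrt(x[2]+C@C); print('C',C,'r',r, (np.linalg.norm(R-C,axis=1)-r).round(1))
for n,u,v,z in [('mark_o',384,50,22),('mark_i',384,147,22),('heel',385,219,29),('barL',297,420,31),('barR',470,420,31),('pin1',115,468,48),('pin2',657,461,48),('lipfront',388,481,48.5),('heelL',319,219,26),('heelR',452,219,26),('ptrblock',118,92,30),('ptr_right',148,118,25),('post',70,40,30)]:
    p=P(u,v,z); d=p[:2]-C
    print(n,p.round(1),'d',d.round(1),np.hypot(*d).round(1),np.degrees(np.arctan2(d[1],d[0])).round(2))
p1=P(115,468,48);p2=P(657,461,48);print(p1-p2,np.degrees(np.arctan2((p1-p2)[1],(p1-p2)[0])))
b=P(470,420,31)-P(297,420,31);print(b)
# depth of some points
for n,u,v in [('plate',385,300),('heel',385,219),('lip',390,505),('ptr',118,92),('postwhite',70,40),('pin1',115,468),('pin2',657,461),('bar',470,420)]:
    print(n,depthpt(f,210+u/3,v/2.75).round(1))
```

```text
C [586.44240558  68.9872252 ] r 74.4728352975919 [ 0.1  1.1  0.7 -0.2 -0.9 -0.1 -0.   0.1 -0.2  0.2 -0.3 -0.5 -0.6 -0.5
 -1.3  2.4]
mark_o [512.3  67.7  22. ] d [-74.1  -1.3] 74.1 -179.03
mark_i [533.8  68.3  22. ] d [-52.7  -0.7] 52.7 -179.22
heel [550.9  68.5  29. ] d [-35.6  -0.5] 35.6 -179.24
barL [600.7  48.4  31. ] d [ 14.2 -20.6] 25.0 -55.38
barR [600.4  90.2  31. ] d [14.  21.2] 25.4 56.64
pin1 [610.    7.2  48. ] d [ 23.5 -61.7] 66.1 -69.15
pin2 [607.5 130.7  48. ] d [21.1 61.8] 65.3 71.15
lipfront [612.8  69.6  48.5] d [26.4  0.6] 26.4 1.36
heelL [550.8  53.5  26. ] d [-35.6 -15.5] 38.9 -156.49
heelR [550.7  84.1  26. ] d [-35.8  15.2] 38.9 157.05
ptrblock [523.    9.7  30. ] d [-63.4 -59.3] 86.8 -136.91
ptr_right [527.9  15.1  25. ] d [-58.5 -53.9] 79.6 -137.37
post [5.122e+02 1.000e-01 3.000e+01] d [-74.3 -68.9] 101.3 -137.13
[   2.43839921 -123.49572385    0.        ] -88.86885288101054
[-0.22473772 41.83629979  0.        ]
plate [570.7  69.8  20.7]
heel [551.1  68.6  31. ]
lip [619.2  70.5  48.6]
ptr [522.9   9.4  27.8]
postwhite [513.4   1.4  35.2]
pin1 [610.1   7.5  48.2]
pin2 [607.7 130.9  48.3]
bar [600.3  90.2  32.9]
```

Run:
```python
from h import *
f=load('wrist'); s=sense()
hsv=cv2.cvtColor(f['color'],cv2.COLOR_RGB2HSV)
m=cv2.inRange(hsv,(18,150,60),(32,255,255))
m[:, :270]=0; m[:,370:]=0; m[:200]=0;
ys,xs=np.where(m>0)
P=np.array([onplane(f,u,v,138.7)[:2] for u,v in zip(xs,ys)]).astype(np.float32)
print(xs.min(),xs.max(),ys.min(),ys.max(),[np.round(x,2) for x in cv2.minAreaRect(P)])
print('tcp',s['eef_pos'],s['tcp_rot'].round(4).tolist())
for v in (215,225,240): print(v,depthpt(f,318,v).round(1),np.where(m[v]>0)[0][[0,-1]])
for u,v in [(318,209),(318,340)]: print(onplane(f,u,v,138.7))
```

```text
285 348 210 337 [array([638.62,  54.54]), array([64.6 , 28.02]), np.float64(0.93)]
tcp [639.59696411  54.94563521 122.51226904] [[-0.0021, -0.0061, 1.0], [-0.0003, 1.0, 0.0061], [-1.0, -0.0003, -0.0021]]
215 [611.6  55.  130.5] [288 346]
225 [613.1  55.  138.6] [286 348]
240 [619.4  55.  140. ] [285 348]
[605.87209239  54.91166578 138.7       ]
[672.77499804  55.33518274 138.7       ]
```

```bash
python3 -m pendant '[{"hand":-1,"dp":[0,0.04,-0.15],"twist":-0.002},{"hand":-1,"dp":[0,0.072,-0.3125],"twist":-0.002},{"hand":-1,"dp":[0.1,0.072,-0.3125],"twist":-0.002},{"hand":-1,"dp":[0.25,0.072,-0.3125],"twist":-0.002},{"hand":-1,"dp":[0.36,0.072,-0.3125],"twist":-0.002},{"hand":-1,"dp":[0.36,0.072,-0.3125],"twist":-0.002},{"hand":-1,"dp":[0.36,0.072,-0.3125],"twist":-0.002},{"hand":-1,"dp":[0.36,0.072,-0.3125],"twist":-0.002}]'
python3 - <<'E'
from h import *
f=grab('wrist','wrist6.png');grab('scene','scene6.png')
s=sense();print(s['eef_pos'],s['opening'],s['tcp_rot'].round(4).tolist(),s['ft_force'])
a=load('scene')['color'][180:270,250:400]; cv2.imwrite('pics/crop6.png',cv2.resize(a,None,fx=5,fy=5,interpolation=cv2.INTER_CUBIC)[:,:,::-1])
E
```

```text
time: 6.82
eef_pos: [578.1, 69.2, 52.6]
tcp_rot: [[0.002, -0.02, 1.0], [0.0, 1.0, 0.02], [-1.0, 0.0, 0.002]]
ft_force: [1.0, -0.7, -0.3]
opening: 0.337
[578.79085473  69.16307643  53.08090207] 0.3368447401761045 [[0.0032, -0.0195, 0.9998], [0.0005, 0.9998, 0.0195], [-1.0, 0.0004, 0.0032]] [0.36909891 0.67424016 0.41133655]
```

View pics/wrist6.png

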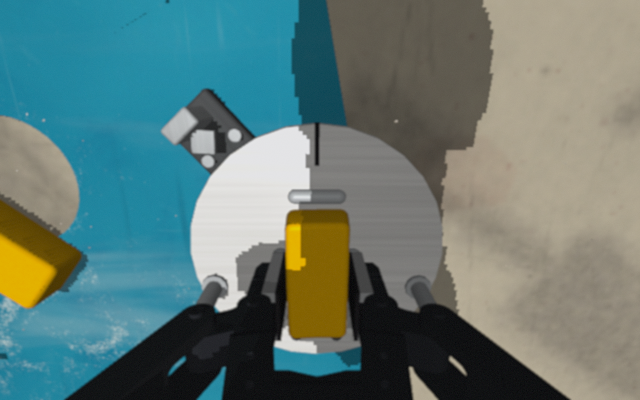

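View pics/crop6.png

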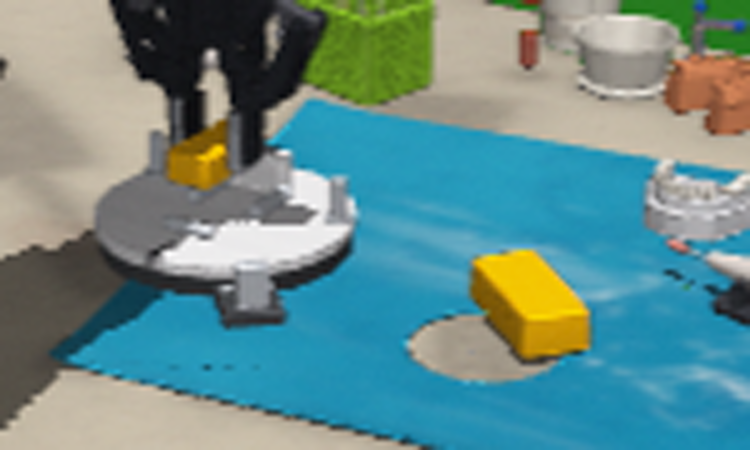

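Run:
```python
from h import *
f=load('wrist'); s=sense()
print('heel lower edge',onplane(f,318,209.5,50.2),'heel upper', [onplane(f,318,v,69.3) for v in (221,222,223,224)],'lip upper',[onplane(f,318,v,69.3) for v in (337,339)])
print('heelbar',onplane(f,317.5,196.5,29),'bar ends',onplane(f,288.5,196.5,26),onplane(f,346,196.5,26))
m=f['color'][200:235,316].astype(int);print(m.sum(1).tolist())
print(s['eef_pos'],proj(f,s['eef_pos']))
```

```text
heel lower edge [549.72245904  69.2059132   50.2       ] heel upper [array([547.97746484,  69.1041389 ,  69.3       ]), array([548.42866091,  69.11363331,  69.3       ]), array([548.88081223,  69.12314783,  69.3       ]), array([549.33392186,  69.13268251,  69.3       ])] lip upper [array([607.56224957,  70.35796797,  69.3       ]), array([608.7358639 ,  70.38266406,  69.3       ])]
heelbar [549.90823504  69.01256214  29.        ] bar ends [551.16950494  53.13483638  26.        ] [550.54184285  84.66769294  26.        ]
[295, 279, 259, 281, 332, 364, 366, 365, 341, 272, 202, 168, 170, 164, 167, 175, 173, 169, 177, 170, 171, 183, 194, 217, 224, 241, 246, 239, 235, 234, 235, 234, 237, 230, 234]
[578.79085473  69.16307643  53.08090207] [316.70271111 266.51527827]
```

```bash
python3 -m pendant '[{"hand":-1,"dp":[0.0,-0.001,-0.0175],"twist":0},{"hand":-1,"dp":[0.03,-0.001,-0.0175],"twist":0},{"hand":-1,"dp":[0.06,-0.001,-0.0175],"twist":0},{"hand":-1,"dp":[0.09,-0.001,-0.0175],"twist":0},{"hand":-1,"dp":[0.105,-0.001,-0.0175],"twist":0},{"hand":-1,"dp":[0.105,-0.001,-0.0175],"twist":0},{"hand":-1,"dp":[0.105,-0.001,-0.0175],"twist":0}]'
python3 - <<'E'
from h import *
f=grab('wrist','wrist7.png');grab('scene','scene7.png')
s=sense();print(s['eef_pos'],s['opening'],s['tcp_rot'].round(4).tolist(),s['ft_force'],s['wrist_torque'])
a=load('scene')['color'][180:270,250:400]; cv2.imwrite('pics/crop7.png',cv2.resize(a,None,fx=5,fy=5,interpolation=cv2.INTER_CUBIC)[:,:,::-1])
E
```

```text
time: 7.5
eef_pos: [574.3, 68.5, 30.9]
tcp_rot: [[-0.0, -0.02, 1.0], [-0.0, 1.0, 0.02], [-1.0, -0.0, -0.0]]
ft_force: [-1.5, -0.0, 7.0]
opening: 0.338
[574.26537303  68.50078364  30.8861634 ] 0.3404549607306568 [[-0.0002, -0.0196, 0.9998], [-0.0004, 0.9998, 0.0196], [-1.0, -0.0004, -0.0002]] [-1.14458883  0.21793438  7.70179909] [-0.0351962   0.48852992  0.00091306]
```

View pics/wrist7.png

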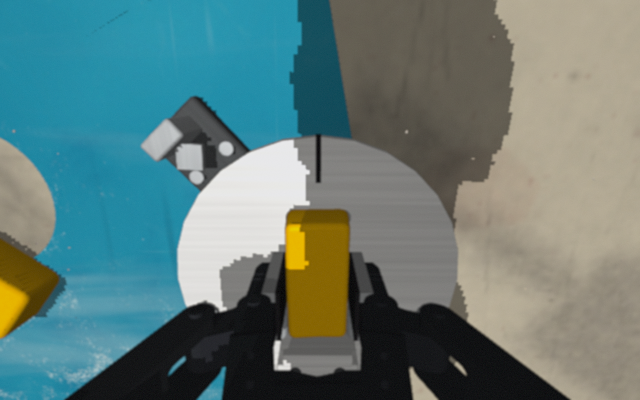

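View pics/crop7.png

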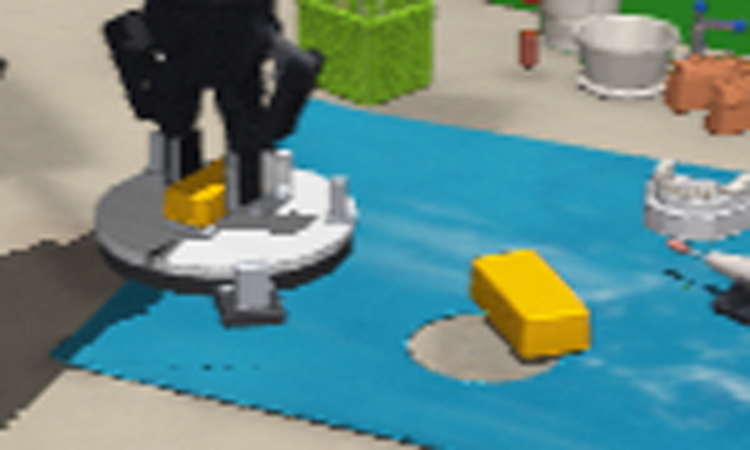

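```bash
python3 -m pendant '[{"hand":-0.2,"dp":[0,0,0],"twist":0},{"hand":-0.1,"dp":[0,0,0],"twist":0},{"hand":-0.1,"dp":[0,0,0],"twist":0},{"hand":-0.1,"dp":[0,0,0],"twist":0},{"hand":-0.1,"dp":[-0.03,0,0],"twist":0},{"hand":-0.1,"dp":[-0.06,0,0],"twist":0}]'
python3 - <<'E'
from h import *
f=grab('wrist','wrist8.png');grab('scene','scene8.png')
s=sense();print(s['eef_pos'],s['opening'],s['ft_force'],s['wrist_torque'])
a=load('scene')['color'][180:270,250:400]; cv2.imwrite('pics/crop8.png',cv2.resize(a,None,fx=5,fy=5,interpolation=cv2.INTER_CUBIC)[:,:,::-1])
E
```

```text
time: 8.1
eef_pos: [573.8, 68.6, 42.2]
tcp_rot: [[-0.001, -0.02, 1.0], [-0.0, 1.0, 0.02], [-1.0, -0.0, -0.001]]
ft_force: [0.4, 0.3, 0.5]
opening: 0.45
[575.23528201  68.77229245  43.5845631 ] 0.44884093853686413 [ 0.64844166 -0.29572312 -0.50023683] [-0.00605032 -0.0351129  -0.07146159]
```

View pics/wrist8.png

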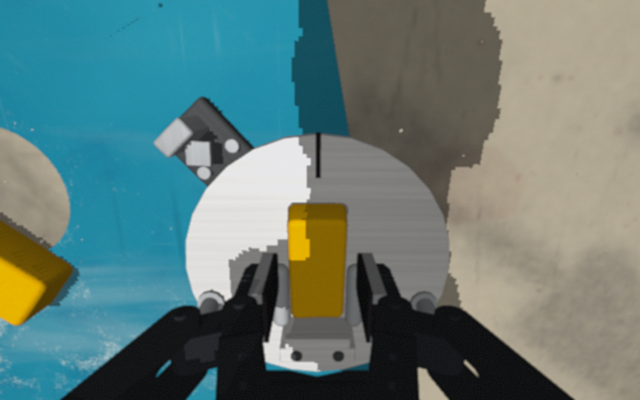

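View pics/crop8.png

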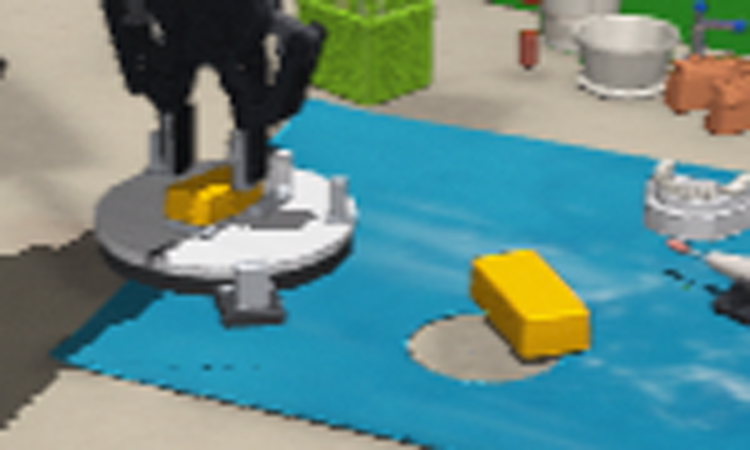

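Run:
```python
from h import *
f=load('wrist')
for u in (303,318,333):
  print(u,[depthpt(f,u,v)[[0,2]].round(1).tolist() for v in range(207,322,8)])
print(f['color'][196:230,318].sum(1).tolist())
```

```text
303 [[546.1, 35.1], [546.8, 44.4], [549.2, 48.3], [553.9, 46.5], [557.1, 48.5], [562.4, 46.0], [566.9, 45.5], [571.7, 44.7], [576.1, 44.6], [581.3, 43.6], [585.7, 43.9], [590.5, 43.8], [595.5, 43.5], [602.3, 40.9], [620.1, 24.7]]
318 [[545.5, 36.4], [546.9, 43.7], [549.2, 48.1], [553.2, 47.9], [557.8, 46.6], [562.1, 46.4], [566.4, 46.1], [571.2, 45.3], [576.0, 44.6], [581.4, 43.1], [585.9, 43.4], [591.0, 42.8], [596.4, 42.0], [602.1, 40.9], [619.0, 25.8]]
333 [[545.3, 36.4], [546.2, 45.1], [548.7, 48.8], [553.0, 48.1], [557.2, 47.7], [562.1, 46.0], [566.5, 45.7], [571.1, 45.1], [575.7, 44.9], [580.9, 43.8], [585.8, 43.3], [590.2, 43.8], [596.1, 42.2], [602.0, 40.9], [619.6, 25.0]]
[384, 377, 375, 371, 377, 362, 321, 256, 212, 188, 178, 182, 185, 185, 190, 187, 185, 184, 194, 186, 192, 193, 201, 216, 228, 243, 240, 242, 237, 237, 231, 238, 237, 235]
```

```bash
python3 -m pendant '[{"hand":-0.1,"dp":[-0.15,0,0],"twist":0},{"hand":-0.1,"dp":[-0.24,0,0],"twist":0},{"hand":-1,"dp":[-0.24,0,-0.12],"twist":0},{"hand":-1,"dp":[-0.24,0,-0.25],"twist":0},{"hand":-1,"dp":[-0.24,0,-0.25],"twist":0},{"hand":-1,"dp":[-0.24,0,-0.25],"twist":0},{"hand":-1,"dp":[-0.24,0,-0.25],"twist":0},{"hand":-1,"dp":[-0.24,0,-0.25],"twist":0}]';python3 -m pendant '[{"hand":-1,"dp":[0.1,0,0],"twist":0},{"hand":-1,"dp":[0.2,0,0],"twist":0},{"hand":-1,"dp":[0.25,0,0],"twist":0},{"hand":-1,"dp":[0.28,0,0],"twist":0},{"hand":-1,"dp":[0.28,0,0],"twist":0},{"hand":-1,"dp":[0.28,0,0],"twist":0}]'
python3 - <<'E'
from h import *
f=grab('wrist','wrist9.png');grab('scene','scene9.png')
s=sense();print(s['eef_pos'],s['opening'],s['ft_force'],s['wrist_torque'])
a=load('scene')['color'][180:270,250:400]; cv2.imwrite('pics/crop9.png',cv2.resize(a,None,fx=5,fy=5,interpolation=cv2.INTER_CUBIC)[:,:,::-1])
E
```

```text
time: 8.87
eef_pos: [525.6, 67.7, 90.5]
tcp_rot: [[0.002, -0.019, 1.0], [0.0, 1.0, 0.019], [-1.0, 0.0, 0.002]]
ft_force: [-0.2, -0.3, 0.4]
opening: 0.001
time: 9.37
eef_pos: [524.7, 67.7, 34.4]
tcp_rot: [[0.0, -0.02, 1.0], [0.0, 1.0, 0.02], [-1.0, 0.0, 0.0]]
ft_force: [0.6, -0.8, -0.0]
opening: 0.001
[525.05783291  67.77426514  35.04303633] -0.0015572389194859568 [-0.31963352 -0.76331703  0.25061887] [-0.04337699 -0.04962267 -0.01663708]
```

View pics/wrist9.png

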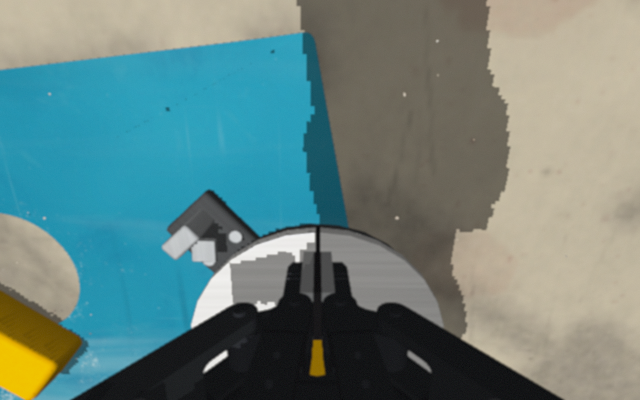

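View pics/crop9.png

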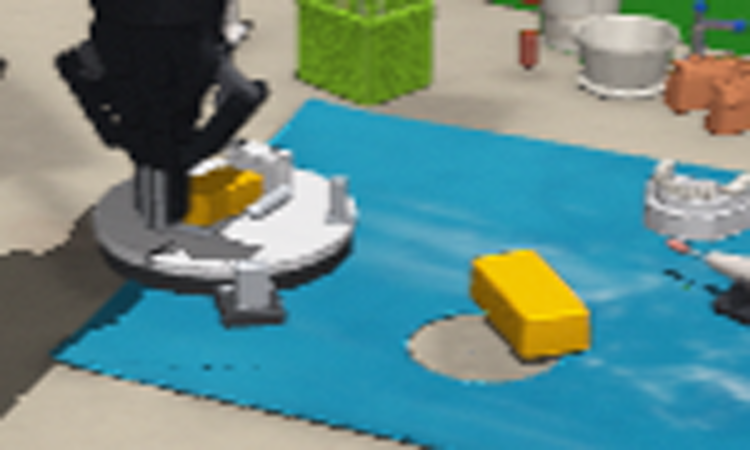

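```bash
python3 -m pendant '[{"hand":-1,"dp":[0.008,0,0.02],"twist":0},{"hand":-1,"dp":[0.008,0,0.04],"twist":0},{"hand":-1,"dp":[0.008,0,0.05],"twist":0},{"hand":-1,"dp":[0.008,0,0.06],"twist":0},{"hand":-1,"dp":[0.008,0,0.07],"twist":0},{"hand":-1,"dp":[0.008,0,0.08],"twist":0},{"hand":-1,"dp":[0.008,0,0.08],"twist":0}]'
python3 - <<'E'
from h import *
grab('scene','scene10.png')
s=sense();print(s['eef_pos'],s['opening'],s['ft_force'],s['wrist_torque'])
a=load('scene')['color'][180:270,250:400]; cv2.imwrite('pics/crop10.png',cv2.resize(a,None,fx=5,fy=5,interpolation=cv2.INTER_CUBIC)[:,:,::-1])
E
```

```text
time: 10.05
eef_pos: [540.8, 67.9, 32.8]
tcp_rot: [[0.001, -0.019, 1.0], [0.0, 1.0, 0.019], [-1.0, 0.0, 0.001]]
ft_force: [0.1, 0.1, 0.3]
opening: 0.0
[540.55952885  67.98517545  32.71150458] 0.002370639763323632 [ 0.39735126 -0.84748617  0.61558866] [ 0.03759414 -0.02018081  0.03425163]
```

View pics/crop10.png

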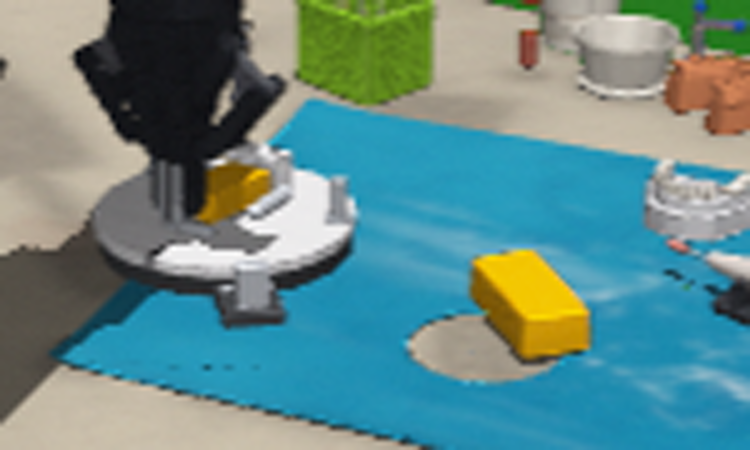

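```bash
python3 -m pendant '[{"hand":-1,"dp":[0,0,0.01],"twist":0},{"hand":-1,"dp":[0,0,0.015],"twist":0},{"hand":-1,"dp":[0,0,0.015],"twist":0}]';  python3 -m pendant '[{"hand":-1,"dp":[0,0,0.008],"twist":0},{"hand":-1,"dp":[0,0,0.008],"twist":0},{"hand":-1,"dp":[0,0,0.008],"twist":0}]'
python3 - <<'E'
from h import *
grab('scene','scene11.png')
s=sense();print(s['eef_pos'],s['opening'],s['ft_force'],s['wrist_torque'])
a=load('scene')['color'][180:270,250:400]; cv2.imwrite('pics/crop11.png',cv2.resize(a,None,fx=5,fy=5,interpolation=cv2.INTER_CUBIC)[:,:,::-1])
E
```

```text
time: 10.35
eef_pos: [543.5, 68.0, 32.7]
tcp_rot: [[0.0, -0.02, 1.0], [0.0, 1.0, 0.02], [-1.0, 0.0, 0.0]]
ft_force: [0.8, -0.8, 0.1]
opening: 0.0
time: 10.6
eef_pos: [545.0, 68.0, 32.7]
tcp_rot: [[0.0, -0.02, 1.0], [-0.0, 1.0, 0.02], [-1.0, -0.0, 0.0]]
ft_force: [0.0, -0.3, 0.2]
opening: -0.002
[544.93225248  68.01533771  32.70286475] -0.003823371802678194 [-0.12324099  0.13913292 -0.63013298] [-0.05267547 -0.024832    0.01705259]
```

View pics/crop11.png

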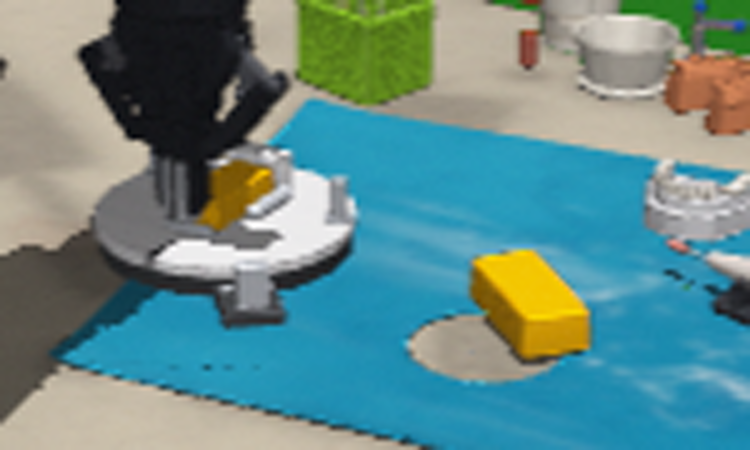

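```bash
for i in 1; do python3 -m pendant '[{"hand":-1,"dp":[0,0,0.008],"twist":0},{"hand":-1,"dp":[0,0,0.008],"twist":0},{"hand":-1,"dp":[0,0,0.008],"twist":0}]'; done;  python3 - <<'E'
from h import *
grab('scene','scene12.png');f=grab('top','top12.png')
s=sense();print(s['eef_pos'],s['opening'],s['ft_force'],s['wrist_torque'])
a=load('scene')['color'][190:240,260:330]; cv2.imwrite('pics/crop12.png',np.hstack([cv2.resize(a,(490,350),interpolation=cv2.INTER_CUBIC),cv2.resize(f['color'][175:225,275:320],(315,350),interpolation=cv2.INTER_CUBIC)])[:,:,::-1])
E
```

```text
time: 10.9
eef_pos: [545.3, 68.0, 32.5]
tcp_rot: [[-0.002, -0.02, 1.0], [-0.0, 1.0, 0.02], [-1.0, -0.0, -0.002]]
ft_force: [-2.6, -0.3, 1.9]
opening: 0.002
[545.36343069  68.00149596  32.5359707 ] -0.0032515110723536924 [-3.22111088  0.97729914  2.10540077] [0.01442778 0.63266688 0.05371109]
```

View pics/crop12.png

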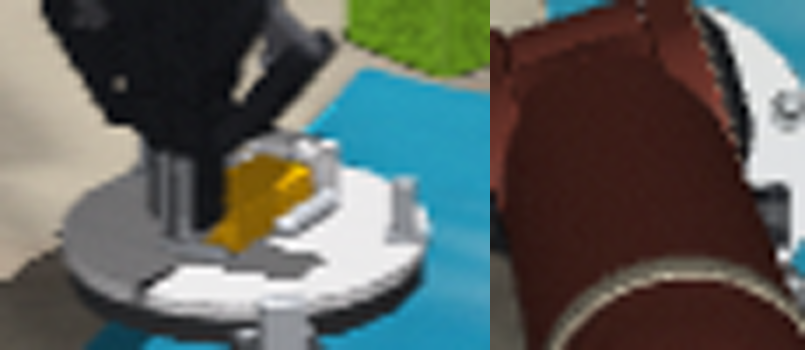

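```bash
python3 -m pendant '[{"hand":-1,"dp":[0,0,-0.03],"twist":0},{"hand":-1,"dp":[-0.1,0,-0.03],"twist":0},{"hand":-1,"dp":[-0.25,0,-0.03],"twist":0},{"hand":-1,"dp":[-0.4,0,0.1],"twist":0},{"hand":-1,"dp":[-0.45,0,0.25],"twist":0},{"hand":-1,"dp":[-0.45,0,0.45],"twist":0},{"hand":-1,"dp":[-0.45,0,0.47],"twist":0},{"hand":-1,"dp":[-0.45,0,0.47],"twist":0}]';  python3 - <<'E'
from h import *
f=grab('wrist','wrist13.png')
s=sense();print(s['eef_pos'],s['opening'],s['ft_force'])
E
```

```text
time: 11.67
eef_pos: [642.9, 69.5, 122.5]
tcp_rot: [[0.004, -0.018, 1.0], [0.0, 1.0, 0.018], [-1.0, 0.0, 0.004]]
ft_force: [0.0, 0.1, 0.6]
opening: -0.003
[640.44643431  69.63571407 122.0119749 ] -0.001818952294342906 [-0.36364119  0.36320128 -0.75903851]
```

View pics/wrist13.png

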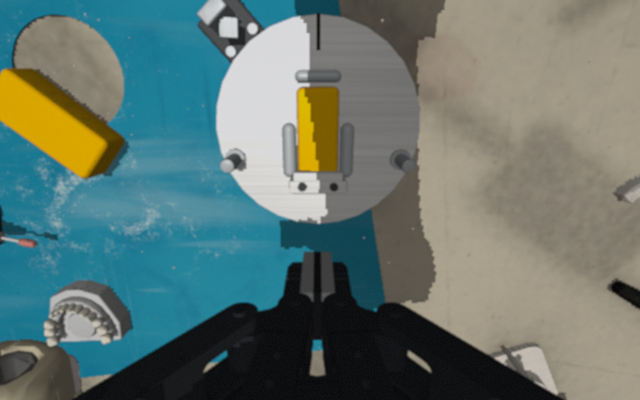

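Run:
```python
from h import *
f=load('wrist')
Z=f['range_z']
for v in range(72,200,6):
  ps=[depthpt(f,u,v) for u in range(306,332,3)]
  print(v,np.median(ps,0).round(1))
a=f['color'][0:215,200:440]
cv2.imwrite('pics/crop13.png',cv2.resize(a,None,fx=3.3,fy=2.75,interpolation=cv2.INTER_CUBIC)[:,:,::-1])
```

```text
72 [548.6  68.5  29.8]
78 [552.3  68.6  29.3]
84 [556.   68.7  22.8]
90 [560.1  68.7  41.1]
96 [563.9  68.8  41.2]
102 [567.6  68.8  41.1]
108 [571.4  68.9  41.3]
114 [575.3  69.   40.8]
120 [579.2  69.1  41.2]
126 [583.1  69.2  40.6]
132 [587.1  69.2  41.2]
138 [591.2  69.3  40.8]
144 [595.2  69.4  41. ]
150 [599.5  69.5  40.8]
156 [603.6  69.6  40.7]
162 [607.8  69.6  41. ]
168 [612.1  69.7  41.1]
174 [614.4  69.7  49.1]
180 [618.5  69.8  49.6]
186 [622.9  69.9  49.4]
192 [627.1  70.   49.6]
198 [640.3  70.3  22.5]
```

View pics/crop13.png

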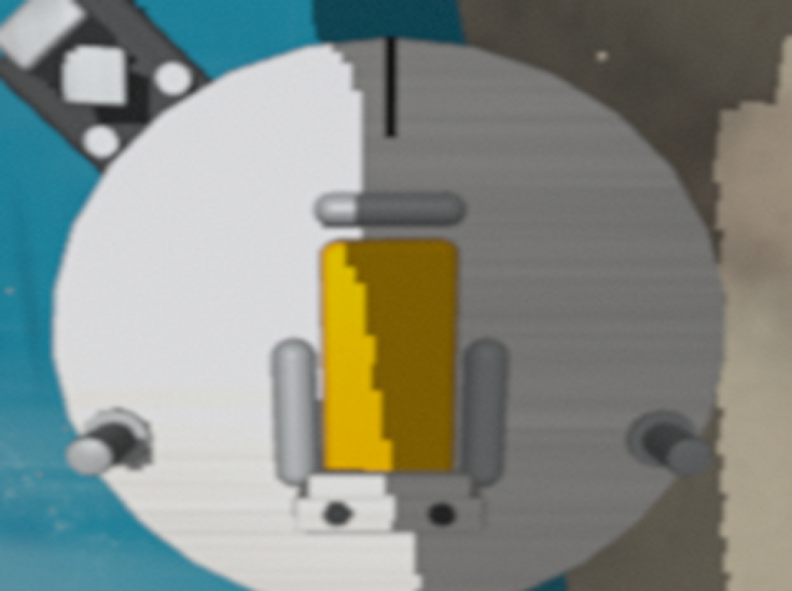

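```bash
python3 -m pendant '[{"hand":-1,"dp":[0,-0.15,-0.1],"twist":-0.018},{"hand":-1,"dp":[0,-0.3,-0.2],"twist":-0.037},{"hand":-1,"dp":[0,-0.39,-0.265],"twist":-0.055},{"hand":-1,"dp":[0,-0.39,-0.265],"twist":-0.074},{"hand":-1,"dp":[0,-0.39,-0.265],"twist":-0.092},{"hand":-1,"dp":[0,-0.39,-0.265],"twist":-0.111},{"hand":-1,"dp":[0,-0.39,-0.265],"twist":-0.111},{"hand":-1,"dp":[0,-0.39,-0.265],"twist":-0.111}]';  python3 - <<'E'
from h import *
s=sense();print(s['eef_pos'],s['tcp_rot'].round(3).tolist())
C=np.array([586.5,69.0]);T=s['tcp_rot'];n=T[:2,2]
for a in (-69.5,-60,-50,-40,-30,-27.6):
    p=C+65.8*np.array([np.cos(np.radians(a)),np.sin(np.radians(a))])
    t=p-16*n; d=np.r_[t-s['eef_pos'][:2],0]
    print(a,p.round(1),t.round(1),'dp y,z /200',(T.T@d/200)[1:].round(4))
E
```

```text
time: 12.38
eef_pos: [587.5, -9.1, 122.4]
tcp_rot: [[-0.002, -0.655, 0.755], [0.0, 0.755, 0.655], [-1.0, 0.001, -0.001]]
ft_force: [-1.0, 0.4, -0.3]
opening: -0.004
[587.53780448  -9.06474639 122.41752481] [[-0.002, -0.655, 0.755], [0.0, 0.755, 0.655], [-1.0, 0.001, -0.001]]
-69.5 [609.5   7.4] [597.5  -3.1] dp y,z /200 [-0.01   0.057]
-60 [619.4  12. ] [607.3   1.5] dp y,z /200 [-0.0248  0.1094]
-50 [628.8  18.6] [616.7   8.1] dp y,z /200 [-0.0307  0.1664]
-40 [636.9  26.7] [624.8  16.2] dp y,z /200 [-0.0267  0.2237]
-30 [643.5  36.1] [631.4  25.6] dp y,z /200 [-0.0127  0.2793]
-27.6 [644.8  38.5] [632.7  28. ] dp y,z /200 [-0.008   0.2922]
```

```bash
python3 -m pendant '[{"hand":-1,"dp":[0.15,-0.01,0],"twist":0},{"hand":-1,"dp":[0.3,-0.02,0],"twist":0},{"hand":-1,"dp":[0.42,-0.02,0],"twist":0},{"hand":-1,"dp":[0.45,-0.02,0],"twist":0},{"hand":-1,"dp":[0.45,-0.02,0.02],"twist":0},{"hand":-1,"dp":[0.45,-0.02,0.04],"twist":0},{"hand":-1,"dp":[0.45,-0.02,0.05],"twist":0},{"hand":-1,"dp":[0.45,-0.02,0.06],"twist":0}]';  python3 - <<'E'
from h import *
s=sense();print(s['eef_pos'],s['ft_force']);f=grab('wrist','wrist14.png')
E
```

```text
time: 13.05
eef_pos: [600.8, -4.9, 34.0]
tcp_rot: [[0.0, -0.657, 0.754], [-0.002, 0.754, 0.657], [-1.0, -0.001, -0.001]]
ft_force: [-2.1, -3.1, 0.1]
opening: -0.001
[600.79541344  -4.85491608  34.01079633] [-2.11714455 -3.12640914  0.1496987 ]
```

View pics/wrist14.png

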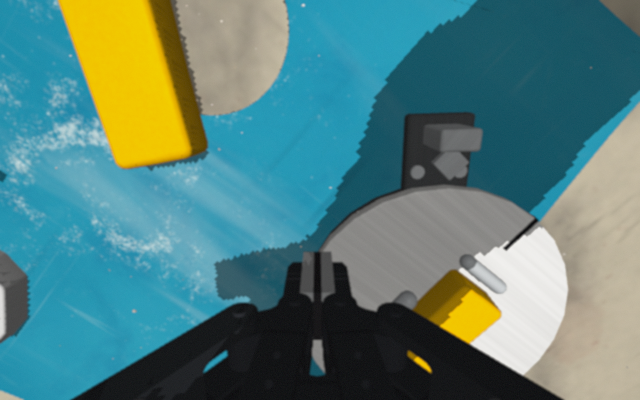

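```bash
python3 -m pendant '[{"hand":-1,"dp":[0,-0.002,0.03],"twist":0},{"hand":-1,"dp":[0,-0.005,0.06],"twist":0},{"hand":-1,"dp":[0,-0.009,0.09],"twist":0},{"hand":-1,"dp":[0,-0.011,0.12],"twist":0},{"hand":-1,"dp":[0,-0.008,0.15],"twist":0},{"hand":-1,"dp":[0,-0.004,0.18],"twist":0},{"hand":-1,"dp":[0,0.002,0.2],"twist":0},{"hand":-1,"dp":[0,0.004,0.205],"twist":0}]';  python3 - <<'E'
from h import *
s=sense();print(s['eef_pos'],s['ft_force']);f=grab('wrist','wrist15.png')
E
```

```text
time: 13.77
eef_pos: [631.6, 25.7, 32.7]
tcp_rot: [[0.001, -0.659, 0.753], [0.002, 0.753, 0.659], [-1.0, 0.001, 0.002]]
ft_force: [0.1, -2.3, -0.1]
opening: -0.0
[631.58636305  25.66380945  32.65579029] [ 0.14067653 -2.25031383 -0.08496456]
```

View pics/wrist15.png

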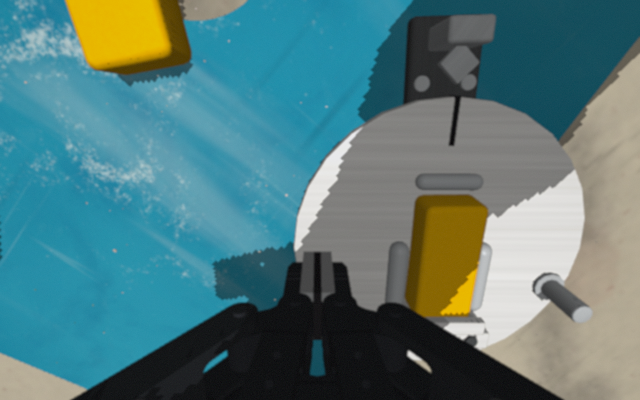

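Run:
```python
from h import *
f=load('wrist')
a=f['color'][0:150,390:530]
cv2.imwrite('pics/crop15.png',cv2.resize(a,None,fx=5,fy=4,interpolation=cv2.INTER_CUBIC)[:,:,::-1])
```

```text
(no output)
```

View pics/crop15.png

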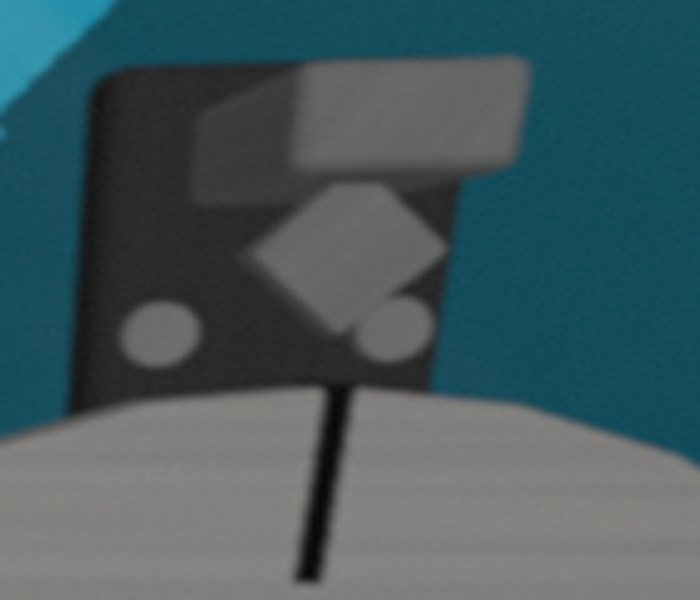

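```bash
cat > ang.py <<'E'
from h import *
def go(f,u0,v0,sx,sy,tip,mo,mi,left,right,rear=None,C=np.array([586.5,69.0])):
    q=lambda p,z: onplane(f,u0+(p[0]+.5)/sx-.5,v0+(p[1]+.5)/sy-.5,z)[:2]
    ang=lambda p: np.degrees(np.arctan2(*(p-C)[::-1]))
    a,b=q(mo,22),q(mi,22)
    print('mark',a.round(1),ang(a).round(2),ang(b).round(2),'line dir',np.degrees(np.arctan2(*(a-b)[::-1])).round(2),'r',np.linalg.norm(a-C).round(1))
    for z in (24.5,26,28):
        t=q(tip,z);l=q(left,z);r=q(right,z); print(z,'tip',t.round(1),ang(t).round(2),'r',np.linalg.norm(t-C).round(1),'l/r mid',ang((l+r)/2).round(2))
E
python3 - <<'E'
from ang import *
f=load('wrist')
go(f,390,0,5,4,(338,333),(341,390),(309,580),(248,253),(447,248))
print(depthpt(f,390+345/5,250/4))
# rim circle refit from wrist15
g=cv2.cvtColor(f['color'],cv2.COLOR_RGB2HSV)
E
```

```text
mark [530.4  20.6] -139.19 -139.28 line dir -138.97 r 74.1
24.5 tip [527.3  15. ] -137.64 r 80.1 l/r mid -137.53
26 tip [527.8  14.6] -137.21 r 80.1 l/r mid -137.14
28 tip [528.3  14. ] -136.62 r 80.0 l/r mid -136.61
[522.24553201   8.70298557  27.13143117]
```

```bash
python3 -m pendant '[{"hand":-1,"dp":[0,0.001,0.005],"twist":0},{"hand":-1,"dp":[0,0.003,0.01],"twist":0},{"hand":-1,"dp":[0,0.003,0.01],"twist":0},{"hand":-1,"dp":[0,0.003,0.01],"twist":0}]';  python3 - <<'E'
from h import *
s=sense();print(s['eef_pos'],s['ft_force']);f=grab('wrist','wrist16.png')
a=f['color'][0:150,390:530]
cv2.imwrite('pics/crop16.png',cv2.resize(a,None,fx=5,fy=4,interpolation=cv2.INTER_CUBIC)[:,:,::-1])
E
```

```text
time: 14.15
eef_pos: [631.6, 25.9, 32.7]
tcp_rot: [[-0.001, -0.658, 0.753], [0.001, 0.753, 0.658], [-1.0, 0.001, -0.0]]
ft_force: [-1.3, 0.1, 0.4]
opening: 0.001
[631.58137195  25.85300388  32.68427054] [-1.33668072  0.1196637   0.43010317]
```

View pics/crop16.png

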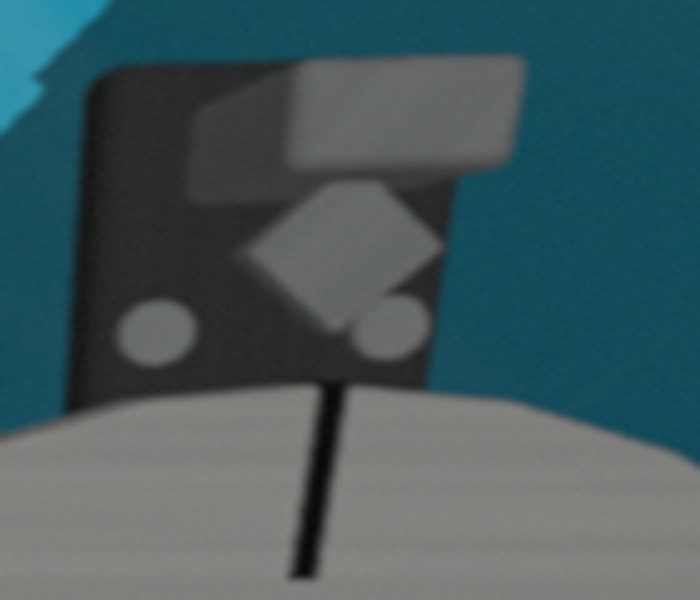

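```bash
python3 -m pendant '[{"hand":-1,"dp":[0,0.002,0.005],"twist":0},{"hand":-1,"dp":[0,0.004,0.011],"twist":0},{"hand":-1,"dp":[0,0.004,0.011],"twist":0},{"hand":-1,"dp":[0,0.004,0.011],"twist":0},{"hand":-1,"dp":[0,0.004,0.011],"twist":0}]';  python3 - <<'E'
from h import *
s=sense();print(s['eef_pos'],s['ft_force']);f=grab('wrist','wrist17.png')
a=f['color'][0:150,390:530]
cv2.imwrite('pics/crop17.png',cv2.resize(a,None,fx=5,fy=4,interpolation=cv2.INTER_CUBIC)[:,:,::-1])
E
```

```text
time: 14.62
eef_pos: [632.9, 27.3, 32.6]
tcp_rot: [[-0.001, -0.657, 0.754], [0.0, 0.754, 0.657], [-1.0, 0.001, -0.0]]
ft_force: [-3.5, -1.2, 1.5]
opening: -0.002
[632.92015672  27.27892386  32.59366455] [-3.54645382 -1.2427435   1.45830505]
```

View pics/crop17.png

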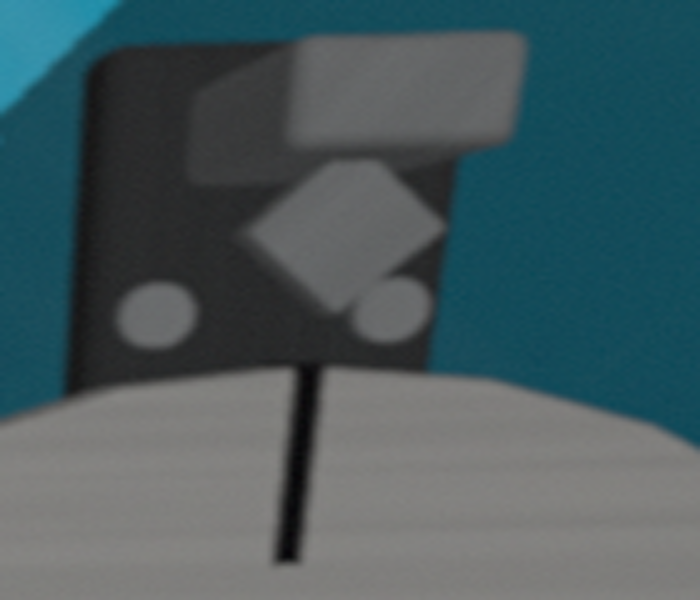

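Run:
```python
from ang import *
f=load('wrist')
go(f,390,0,5,4,(338,313),(310,370),(286,560),(246,232),(447,229))
```

```text
mark [532.1  18.6] -137.22 -137.12 line dir -137.47 r 74.1
24.5 tip [527.2  15.3] -137.83 r 80.0 l/r mid -137.67
26 tip [527.7  14.9] -137.4 r 79.9 l/r mid -137.27
28 tip [528.3  14.3] -136.81 r 79.9 l/r mid -136.75
```

```bash
python3 -m pendant '[{"hand":-1,"dp":[0,-0.003,-0.03],"twist":0},{"hand":-1,"dp":[0,-0.006,-0.06],"twist":0},{"hand":-1,"dp":[-0.15,-0.006,-0.06],"twist":0},{"hand":-1,"dp":[-0.35,0.1,-0.1],"twist":0},{"hand":-1,"dp":[-0.45,0.2,-0.15],"twist":0},{"hand":-1,"dp":[-0.45,0.3,-0.2],"twist":0},{"hand":-1,"dp":[-0.45,0.3,-0.2],"twist":0},{"hand":-1,"dp":[-0.45,0.3,-0.2],"twist":0}]';  python3 - <<'E'
from h import *
s=sense();print(s['eef_pos'],s['ft_force']);f=grab('wrist','wrist18.png')
E
```

```text
time: 15.33
eef_pos: [563.8, 46.3, 123.7]
tcp_rot: [[0.003, -0.658, 0.753], [0.0, 0.753, 0.658], [-1.0, -0.002, 0.002]]
ft_force: [0.8, -1.2, 0.3]
opening: 0.001
[563.75610652  46.29465976 123.70519765] [ 0.75060767 -1.22265696  0.2900861 ]
```

View pics/wrist18.png

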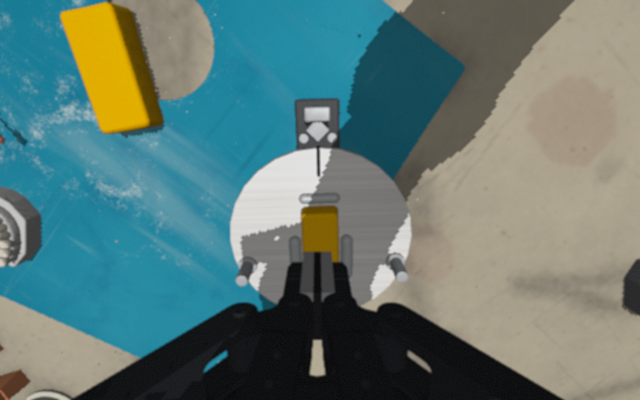

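Run:
```python
from h import *
f=load('wrist')
a=f['color'][90:220,260:380]
cv2.imwrite('pics/crop18.png',cv2.resize(a,None,fx=5,fy=4.5,interpolation=cv2.INTER_CUBIC)[:,:,::-1])
```

```text
(no output)
```

View pics/crop18.png

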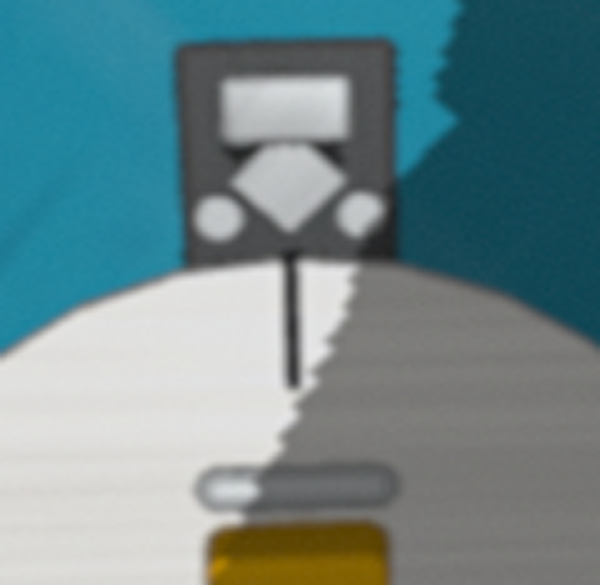

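Run:
```python
from ang import *
f=load('wrist')
go(f,260,90,5,4.5,(290,232),(290,258),(293,386),(231,183),(346,181))
q=lambda p,z: onplane(f,260+(p[0]+.5)/5-.5,90+(p[1]+.5)/4.5-.5,z)[:2]
# centroid of dark mark pixels, sub-pixel per row
g=f['color'].astype(int).sum(2)
pts=[]
for v in range(150,175):
    row=g[v,310:328].astype(float); base=np.median(row); w=np.clip(base-60-row,0,None)
    if w.sum()>50: 
        u=310+(w*np.arange(18)).sum()/w.sum(); pts.append(onplane(f,u,v,22)[:2]); 
pts=np.array(pts); C=np.array([586.5,69.0]); print(len(pts),np.degrees(np.arctan2(pts[:,1]-C[1],pts[:,0]-C[0])).round(1))
# plate centre from rim in this image
rim=[(0,352),(80,303),(180,268),(400,265),(520,298),(599,352)]
for z in (22,):
    R=np.array([q(p,z) for p in rim]); print(np.linalg.norm(R-C,axis=1).round(1))
# pins, mask tops
for n,u,v in [('pin1?',241,281),('pin2?',402,276)]:
    p=onplane(f,u,v,48)[:2];d=p-C;print(n,p.round(1),np.hypot(*d).round(1),np.degrees(np.arctan2(d[1],d[0])).round(1),depthpt(f,u,v).round(1))
```

```text
mark [531.7  17.8] -136.94 -136.67 line dir -137.58 r 74.9
24.5 tip [528.2  14.8] -137.04 r 79.6 l/r mid -137.06
26 tip [528.1  14.6] -137.05 r 79.8 l/r mid -137.06
28 tip [527.9  14.4] -137.05 r 80.1 l/r mid -137.07
25 [-137.  -137.  -137.  -136.9 -136.9 -136.9 -136.9 -136.9 -136.9 -136.9
 -136.9 -136.9 -137.2 -137.6 -138.2 -138.7 -138.6 -138.3 -138.5 -138.8
 -139.1 -139.2 -139.  -139.1 -139.4]
[75.4 75.6 75.7 75.1 75.5 74.1]
pin1? [645.8  38.7] 66.5 -27.1 [645.8  38.8  47.9]
pin2? [560.5 129.4] 65.7 113.3 [560.4 129.2  48.3]
```

```bash
python3 -m pendant '[{"hand":-1,"dp":[-0.05,0,0.15],"twist":0},{"hand":-1,"dp":[-0.1,0,0.3],"twist":0},{"hand":-1,"dp":[-0.1,0,0.4],"twist":0},{"hand":-1,"dp":[-0.1,0,0.4],"twist":0},{"hand":-1,"dp":[-0.1,0,0.4],"twist":0},{"hand":-1,"dp":[-0.1,0,0.4],"twist":0}]';  python3 - <<'E'
from h import *
s=sense();print(s['eef_pos'],s['ft_force']);f=grab('wrist','wrist19.png')
hsv=cv2.cvtColor(f['color'],cv2.COLOR_RGB2HSV)
m=cv2.inRange(hsv,(18,150,60),(32,255,255)); n,l,st,ce=cv2.connectedComponentsWithStats(m)
for i in range(1,n):
    if st[i,4]<300: continue
    ys,xs=np.where((l==i)&(f['range_z']>0)); Z=f['range_z'][ys,xs]
    W=(np.c_[(xs-f['cx'])/f['fx']*Z,(ys-f['cy'])/f['fy']*Z,Z]-f['t'])@f['R']
    A=np.c_[W[:,:2]-W[:,:2].mean(0),np.ones(len(W))]; c=np.linalg.lstsq(A,W[:,2],rcond=None)[0]
    print(ce[i].round(),np.percentile(W[:,2],[5,50,95]).round(1),'tilt deg',np.degrees(c[:2]).round(2),[np.round(x,1) for x in cv2.minAreaRect(W[:,:2].astype(np.float32))])
E
```

```text
time: 15.88
eef_pos: [623.8, 96.9, 141.4]
tcp_rot: [[-0.002, -0.656, 0.755], [-0.002, 0.755, 0.656], [-1.0, -0.0, -0.003]]
ft_force: [-0.9, -0.7, -0.6]
opening: -0.003
[623.78185643  96.86351507 141.43844383] [-0.94729846 -0.65705558 -0.6025651 ]
[125.  11.] [ 8.9 26.1 28.4] tilt deg [-20.89 -41.43] [array([610.1, -98.9]), array([12.9, 37.4]), np.float64(48.3)]
[322. 140.] [39.8 41.  42.1] tilt deg [-0.03 -0.03] [array([586.6,  68.1]), array([56.1, 26.5]), np.float64(42.2)]
```

View pics/wrist19.png

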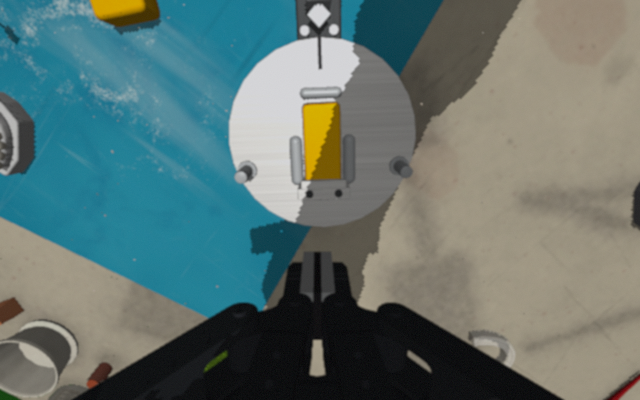

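Run:
```python
from h import *
f=load('wrist')
a=f['color'][0:120,260:380]
cv2.imwrite('pics/crop19.png',cv2.resize(a,None,fx=5,fy=5,interpolation=cv2.INTER_CUBIC)[:,:,::-1])
```

```text
(no output)
```

View pics/crop19.png

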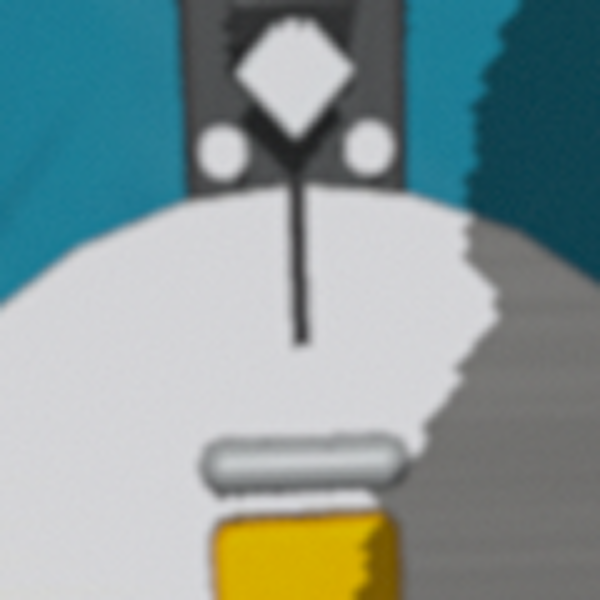

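Run:
```python
from h import *
f=grab('top','top20.png'); o=cv2.imread('pics/top0.png')[:,:,::-1]
for n,(u,v) in dict(cu=(366,143),cl=(206,251),bs=(208,180)).items():
    sl=(slice(v-14,v+14),slice(u-14,u+14)); print(n,np.abs(f['color'][sl].astype(int)-o[sl].astype(int)).mean().round(1))
print(np.abs(sense()['joint_velocities']).max()); print(sign_off())
```

```text
cu 10.7
cl 11.3
bs 11.9
0.008047494090209573
the job is handed in; nothing more can be done
None
```

The small wax block is seated flat in the pocket under the lip, the plate's mark faces the pointer, and the job is handed in at about 16 s of the 51 s.

**Loading:** I picked the smaller yellow block from the mat at top pixel (403,207). It matched in size and height and was nearest the robot. The tool could not tilt, so I set the block down level with its heel end on the heel bar. I then released it, and the lip end dropped to about 7° of tilt, less than the suggested 15–30°. Pushing the heel end slid the low end under the lip until the heel end rocked down.

**Turning:** I pushed pin_1 with the shut fingers through about 42°, then backed the arm off.

**Last checks:**
- **Block:** after the turn its top was at z = 41.0 mm, which is the 22 mm floor plus 19 mm, with 0.0° of tilt.
- **Mark:** it sat at about −136.9° and the pointer at −137.05°. Single readings of the plate's angle from the pins and from the line's own direction ranged from −136.6° to −137.6°. In the last close-up the line ran to the pointer's tip.
- **Robot:** touching nothing; the largest contact force in my readings was about 8 N.

**Casts and splint:** this check was inconclusive. The average brightness change in the before and after top views was similar at all three (about 11 levels), which I put down to shadow and noise. I did not measure their positions, but the arm never went near them at their height.

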